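Add a slotted weight to the food press and lock it

ROBOT

A 6-joint arm with a two-finger parallel gripper is mounted at the origin on a cart in front of the work surface, level with it; the furniture and walls round the work are solid. World frame = base frame: x ahead of the robot, y to its left, z up, the work surface at z = 0. Lengths are in mm, angles in degrees, forces in N, time in s.
With the tool pointing down it reaches from about 325 to 925 mm from the base axis. Payload 3.1 kg.
Tool frame: the origin (TCP) lies at the very end of the fingers, on their centre line; the grasp point (between the pads) lies grasp_offset behind it (grasp_offset is the distance from the TCP to the grasp point, in mm); z points along the fingers, y is the line along which they close (so a half turn about z gives the same grasp; the last joint's range is limited). The gripper opens to 85 mm and grips with 20 to 120 N. Pads are 22 mm wide; open, the fingers measure 114 mm over their backs; the gripper's body (76 mm by 85 mm) begins 54 mm behind the grasp point. The pads swing forward as they close: fully open they stand 13 mm farther back than shut.
Start: joints at [69.66, 12.427, 92.441, -0, 75.132, -6.429], TCP at [150.244, 606.685, 231.3] pointing down, gripper open.
Joint ranges: [-157.48, 157.48], [-44.54, 120.13], [17.64, 146.25], [-64.5, 244.5], [7.68, 150.69], [-147.95, 147.95]. Speed limits (degrees/s): [159.86, 159.86, 180, 180, 180, 180].

INTERFACE

Orientations are given as [roll, pitch, yaw] about the fixed x, y, z axes, in that order (R = Rz(yaw) Ry(pitch) Rx(roll)).
In Python, from station import * gives the robot as it stands. Calls block until the motion is done:
- goto(position, orientation): joint-space move of the TCP to a pose.
- move_l(position, attitude=None, speed=150): straight line of the TCP; attitude=None keeps the orientation; speed is the mean speed in mm/s.
- move_j(angles): joint-space move.
- grip(opening, squeeze=None): finger opening in mm; squeeze is the grip in N (None keeps the last); returns when the fingers have stopped.
- wait(seconds).
- solve_ik(position, orientation): joint angles nearest the present ones, or None.
- get_obs(): the state.
- get_image(name): name is "scene" or "top" or "wrist"; returns the picture (384x512x3 uint8, red, green, blue); there is no depth.
- get_calibration(name): a dict with "fx", "fy", "cx", "cy" (pixels), "R" (3x3) and "t" (3): a world point X has camera coordinates R X + t; the wrist camera has in their place "mount" (4x4, takes a point from camera to tool coordinates, whose origin is the TCP and whose axes are the flange's). Camera axes: x right, y down, z forward; pixel columns grow to the right and rows downward; lengths in mm; the calibration is good to about 2 mm. The wrist camera is an equidistant fisheye: a pixel r from the principal point sees the ray r / f radians off the axis. A picture is of the moment at which its call begins: read the wrist's pose just before it. get_calibration takes no time and is no camera call.
A pose or a line that the arm cannot do raises Unreachable and nothing moves.
- sign_off(): hands the job in; it is judged then, once.
Trained networks look in the newest picture that a camera, given by its name, has taken for a name from the list of things; names that differ only in an ending like _2 or _b are one class to them, and where a whole thing is asked for, a point or a joint stands for the part that bears it (a point fixed in the world has none). Each returns a list of dicts, best first, with "score" (0 to 1); they miss things now and then, are a little off and sometimes report something else, mostly with a low value. They report only what shows in the picture. A call takes as long as a camera call. They do not tell look-alikes from the thing itself.
- spot_in(name, camera): "extent" ([centre column, centre row, width, height] in pixels, round what is visible of it).
- regions_of(name, camera): "region" (384x512 bool, what is visible of it) and "extent" ([centre column, centre row, width, height] in pixels, round what is visible of it).
The state is a dict: "t": time; "joint_pos": joint angles; "qvel": joint speeds; "effort": joint torques, N m; "tcp_pos": TCP position; "ee_rot": TCP orientation; "wrist_force": force on the tool from outside, world axes, zero at the start; "moment": the same for the moment, N m; "grip_width": finger opening in mm; "grip_force": force on a finger pad.
Only numpy, scipy, OpenCV 4.12 (cv2) and the standard library are available. Lean on these libraries where they do the work, as an engineer would, in place of code of your own. Each camera call takes 0.05 s, during which the arm holds its last target. There are 200 camera calls.

TASK

Add the loose slotted steel weight to the small food press: slide it sideways, slot first, onto the press's flat stem, on top of the weight already there. Then turn it a quarter turn, either way, so that its slot lies across the slot below and it drops down over the two ribs, and leave it lying flat there. Feel your way gently: the stem does not stand exactly in the middle of the mould, and nothing may be pushed against the press with more than 40 N; leave the ramekin, tin, matchbox and mug alone.

Things in the scene. Friction and masses are not known exactly. Their poses are not given: they have to be found in the camera images.
- weight: the loose slotted steel weight, 0.36 kg give or take a third: a round disc, 70 mm diameter, 16 mm thick, with two flats 56 mm apart (its y = +28 and -28 mm, each 42 mm long) to grip it by, and a central bore of 21 mm. Origin: centre of the underside; z up. Starts flat on the worktop, right or left of the press, its +x (slot) within 0.8 rad of world +x.
- weight_mouth (a point): mouth of the loose weight's slot, at its rim (+x), mid-thickness. The slot, 11 mm wide, goes right through the disc from the bore to the rim; over the last 7 mm it widens to 20 mm. In line with it, from the bore to the other rim (-x), a groove 12 mm wide and 4 mm deep runs in the underside only.
- weight_ribs (a point): centre of the loose weight's upper face (16 mm above the underside). Two ribs, 6 mm wide and 3 mm high, stand on it along the weight's y, from 15 to 26 mm either side of the centre. A weight that lies on the lower one's ribs before it is turned only balances there: keep hold of it until it has dropped.
- press: the food press, fixed: a square steel mould 138 x 138 mm, 34 mm high, low bar handles at +y and -y (out to 89 mm, 24 mm high), spout at -x. Origin: centre of the mould's underside; z up. Inside, a plate carries a stem and a lower weight. The plate has play: both stand together up to 8 mm off the mould's centre along its x and along its y, not turned; this offset is not measured.
- press_face (a point): point 52 mm above the press's origin, at the height of the lower weight's upper face (the lower weight itself is off by the plate's offset). The lower weight is like the loose one and concentric with the stem; its slot faces the press's -x, its ribs lie along the press's y, rib tops at 55 mm. The plate sits stiffly and gives only above some 80 N: do not shove it.
- press_cap (a point): point over the mould's centre at the cap's top, 89 mm up. The stem is a flat bar, 14 mm along the press's x, 8 mm along y, under a round cap 26 mm wide with its underside at 82 mm. A weight goes on only sideways along the press's x, mouth leading, underside at 55 to 62 mm; its bore's far wall meets the stem 3.5 mm past centre. Turned a quarter it drops to 52 mm.
- ramekin: white round ramekin, 80 mm diameter, 42 mm high, stands loose on the other side of the press from the weight (the two may be swapped); leave it alone. Origin: centre of the underside
- tin: low food tin, 75 mm diameter, 58 mm high, loose, behind the press; leave it alone. Origin: centre of the underside
- matchbox: large matchbox 62 x 110 x 24 mm, loose, behind the press; leave it alone. Origin: centre of the underside
- mug: cream mug with a handle, 82 mm diameter, 97 mm high, loose, far right; leave it alone. Origin: centre of the underside
Not all that is in view belongs to the job. What is meant by the weight is not green, and is the smaller of those in its own colour.

How it is judged:
By the outcome, as a careful person would: the job done as asked, in the order asked, and still so for the second after the job is handed in, with the robot touching nothing.
It also fails if it takes over 64 s, if anything falls off the work surface, if the arm or the gripper's body presses on something with over 40 N, if the wrist force passes 120 N, or if a joint passes its speed limit or range.

## Working session

There is one attempt and no reset: what is moved stays moved. The work goes in short steps, each a Python script; the robot and the scene stay as the last script left them, time stands still between calls to the robot, and variables do not carry over. Pictures are saved under pics/ and viewed, at most 10 in all, crops included, and the job is handed in when it is done.

```bash
ls; mkdir -p pics
python3 - <<'E'
from station import *
import cv2, numpy as np
o=get_obs(); print(o)
for n in ["scene","top"]:
    im=get_image(n); cv2.imwrite(f"pics/{n}0.png",im[:,:,::-1])
    c=get_calibration(n); print(n,c)
    for k in ["weight","press","ramekin","tin","matchbox","mug"]:
        for d in spot_in(k,n)[:4]: print(n,k,np.round(d["extent"],1),round(d["score"],2))
print(get_calibration("wrist"))
try: print(grasp_offset)
except Exception as e: print(e)
E
```

```text
pics
{'t': 0.0, 'joint_pos': array([ 6.96600452e+01,  1.24782330e+01,  9.25307746e+01, -1.09241158e-03,
        7.51310245e+01, -6.42586954e+00]), 'qvel': array([-0.03350941, -0.04784896,  0.03405348, -0.02559351, -0.00899021,
        0.04059592]), 'effort': array([-3.06749007e-04, -3.96853101e+01, -3.03850365e+01,  6.90500116e-06,
        9.72423441e-03,  6.33170274e-06]), 'tcp_pos': array([149.95629715, 605.88817418, 229.93136936]), 'ee_rot': array([-1.79860730e+02, -1.46235253e-02,  1.66086179e+02]), 'wrist_force': array([ 0.69842206, -0.38847908, -0.38751085]), 'moment': array([ 0.06590837,  0.00410169, -0.0134555 ]), 'grip_force': 0.0, 'grip_width': 85.20736060588962}
scene {'fx': 445.70186425812847, 'fy': 445.70186425812847, 'cx': 255.04855226450908, 'cy': 189.87640276408737, 'R': array([[ 0.75274364, -0.65819318,  0.01259958],
       [-0.49880447, -0.58273981, -0.64156715],
       [ 0.4296174 ,  0.47665086, -0.76696339]]), 't': array([-494.6525896 ,  260.00233663, 1440.17332273])}
scene weight [144.7 156.6  28.3  20.9] 0.87
scene weight [192.8 135.   20.3  13.6] 0.61
scene pre
[... 842 characters left out ...]
3.8  49.7  42.7] 0.72
top ramekin [281.8 198.8  22.6  21.2] 0.97
top ramekin [138.4 207.8  19.3  19.5] 0.23
top tin [240.6 142.1  24.7  25.5] 0.61
top matchbox [183.2 149.9  28.8  23.3] 0.84
top mug [385.  204.2  27.   33.3] 0.86
{'fx': 297.3186396354542, 'fy': 297.3186396354542, 'cx': 253.9370486377749, 'cy': 189.8790595410102, 'mount': array([[-2.44895661e-04, -9.56475367e-01, -2.91812976e-01,
         7.55724211e+01],
       [ 9.99999917e-01, -1.38808055e-04, -3.84250067e-04,
        -7.18892465e-01],
       [ 3.27019732e-04, -2.91813046e-01,  9.56475321e-01,
        -1.42251614e+02],
       [ 0.00000000e+00,  0.00000000e+00,  0.00000000e+00,
         1.00000000e+00]])}
18.700000000000003
```

Run:
```python
import cv2
a=cv2.imread("pics/top0.png")[110:280,80:310]; cv2.imwrite("pics/topc.png",cv2.resize(a,None,fx=3.4,fy=3.4,interpolation=cv2.INTER_CUBIC))
```

```text
(no output)
```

View pics/topc.png

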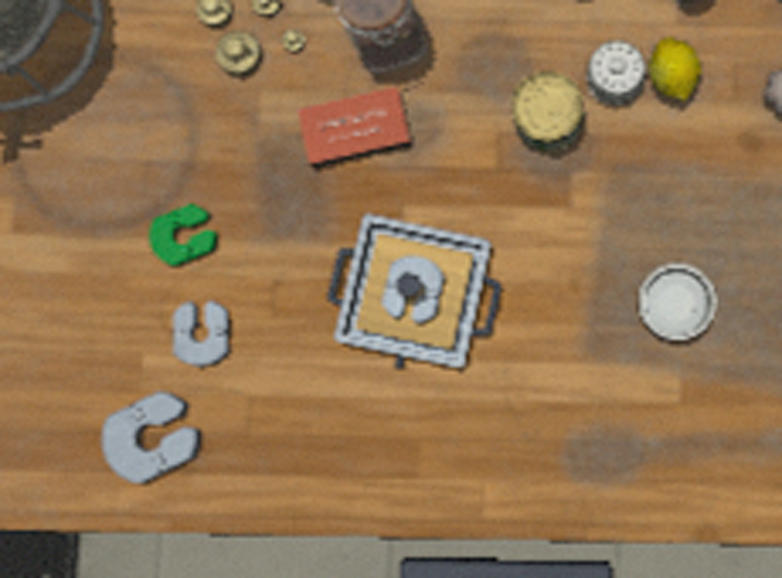

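The view shows the small grey weight at about top pixel (139,208) with its mouth pointing roughly +x. The large grey and the green ones are decoys. The press is at about (201,195), yaw about -12°, with the spout toward the robot. Next I'll localise roughly and look from the wrist.

```bash
cat > h.py <<'E'
from station import *
import numpy as np, cv2
from scipy.spatial.transform import Rotation as Ro
def ray(cam,px,obs=None):
    c=get_calibration(cam); u=(px[0]-c["cx"])/c["fx"]; v=(px[1]-c["cy"])/c["fy"]
    if cam!="wrist":
        return -c["R"].T@c["t"], c["R"].T@np.array([u,v,1.])
    th=np.hypot(u,v); s=np.sin(th)/max(th,1e-9); d=np.array([u*s,v*s,np.cos(th)])
    T=np.eye(4); T[:3,:3]=Ro.from_euler("xyz",obs["ee_rot"],degrees=True).as_matrix(); T[:3,3]=obs["tcp_pos"]
    M=T@c["mount"]; return M[:3,3], M[:3,:3]@d
def onz(cam,px,z,obs=None):
    o,d=ray(cam,px,obs); return (o+d*(z-o[2])/d[2])[:2]
def wproj(X,obs):
    c=get_calibration("wrist")
    T=np.eye(4); T[:3,:3]=Ro.from_euler("xyz",obs["ee_rot"],degrees=True).as_matrix(); T[:3,3]=obs["tcp_pos"]
    M=np.linalg.inv(T@c["mount"]); p=(M[:3,:3]@np.asarray(X,float).T).T+M[:3,3]
    r=np.hypot(p[:,0],p[:,1]); th=np.arctan2(r,p[:,2]); k=th/np.maximum(r,1e-9)
    return np.c_[c["cx"]+c["fx"]*k*p[:,0], c["cy"]+c["fy"]*k*p[:,1]]
def snap(name):
    o=get_obs(); im=get_image("wrist"); cv2.imwrite(f"pics/{name}.png",im[:,:,::-1]); np.savez(f"pics/{name}.npz",tcp_pos=o["tcp_pos"],ee_rot=o["ee_rot"]); return o,im
E
python3 - <<'E'
from h import *
w=onz("top",(139.1,208),12); p=onz("top",(201.5,195.3),34)
print(w,p,onz("top",(80+409/3.4,110+285/3.4),89))
q=get_obs()["joint_pos"]
for yaw in (0,180): print(yaw,solve_ik([w[0],w[1],140],[180,0,yaw]))
for yaw in (-12,-102,78,168): print(yaw,solve_ik([p[0],p[1],60],[180,0,yaw]))
E
```

```text
[477.46305542 290.21775363] [525.8010377   64.96536353] [524.46425536  62.22159516]
0 [ 2.40956564e+01  9.96716699e+00  1.05776483e+02 -2.54444375e-14
  6.42563498e+01  1.14095656e+02]
180 [ 24.09565642   9.96716699 105.77648319   0.          64.25634982
 -65.90434358]
-12 [-5.48950377e-01  1.33818604e+01  1.11874183e+02 -2.54444375e-14
  5.47439568e+01  1.01451050e+02]
-102 None
78 [-5.48950377e-01  1.33818604e+01  1.11874183e+02 -2.54444375e-14
  5.47439568e+01  1.14510496e+01]
168 [ -0.54895038  13.38186039 111.87418282   0.          54.7439568
 -78.54895038]
```

Run:
```python
from h import *
goto([477,290,120],[180,0,0])
o,im=snap("w1"); r=regions_of("weight","wrist")
for d in r[:4]: print(np.round(d["extent"],1),round(d["score"],2),onz("wrist",d["extent"][:2],14,o))
goto([455,65,200],[180,0,-12])
o,im2=snap("p1")
for k in("press","weight"):
  for d in spot_in(k,"wrist")[:3]: print(k,np.round(d["extent"],1),round(d["score"],2),onz("wrist",d["extent"][:2],34,o))
print(get_obs()["t"])
cv2.imwrite("pics/v1.png",cv2.resize(np.hstack([im,im2])[:,:,::-1],None,fx=.78,fy=.78))
```

```text
[212.7 285.  100.6  81.4] 0.86 [373.34231542 331.85994308]
[254.9 186.1  67.7  77.5] 0.82 [477.73735061 289.25535876]
[226.2  65.5  85.4  76.7] 0.64 [580.935229   312.91724484]
press [241.8 107.4 162.  138.5] 0.89 [523.34482562  63.21441241]
press [ 87.1 187.   44.   57.6] 0.23 [479.85813829 266.04093604]
weight [ 85.8 187.4  44.5  55.6] 0.9 [479.79678165 268.15487512]
weight [ 88.2 260.6  69.1  57.5] 0.82 [383.11700646 309.2625731 ]
weight [ 50.1 115.7  44.9  50.8] 0.78 [577.92062572 291.9504467 ]
3.725
```

View pics/v1.png

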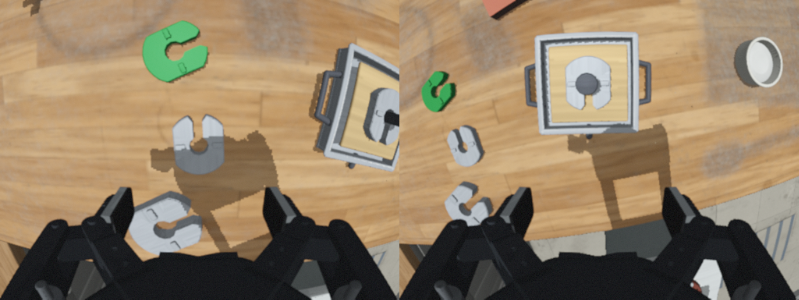

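```bash
cat >> h.py <<'E'
def rect(name,c,yaw,z,half,s=0.4):
    """rectified view: plane z, centred c, local x up, y left, s mm/px"""
    im=cv2.imread(f"pics/{name}.png"); o=np.load(f"pics/{name}.npz"); n=int(2*half/s)
    g=half-(np.arange(n)+.5)*s; X,Y=np.meshgrid(g,g,indexing="ij"); a=np.radians(yaw)
    P=np.c_[(c[0]+X*np.cos(a)-Y*np.sin(a)).ravel(),(c[1]+X*np.sin(a)+Y*np.cos(a)).ravel(),np.full(n*n,z)]
    m=wproj(P,o).astype(np.float32).reshape(n,n,2)
    return cv2.remap(im,m[...,0],m[...,1],cv2.INTER_CUBIC)
E
python3 - <<'E'
from h import *
a=rect("w1",(477.5,289.5),0,16,50,.25); b=rect("p1",(525,64),-12,34,95,.475); c=rect("p1",(525,64),-12,89,40,.2)
for i,s in ((a,.25),(b,.475),(c,.2)):
    for k in range(0,400,40): i[k,::4]=(0,255,255); i[::4,k]=(0,255,255)
    i[200,::2]=(0,0,255); i[::2,200]=(0,0,255)
cv2.imwrite("pics/v2.png",cv2.resize(np.hstack([a,b]),None,fx=1,fy=1)); cv2.imwrite("pics/v2c.png",c)
E
```

```text
(no output)
```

View pics/v2.png

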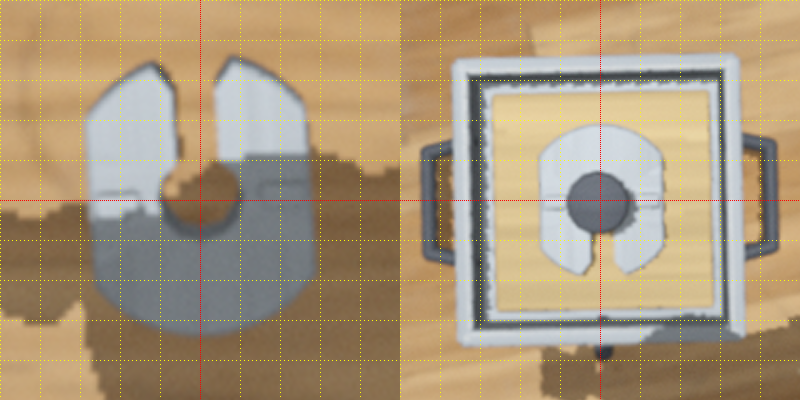

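View pics/v2c.png

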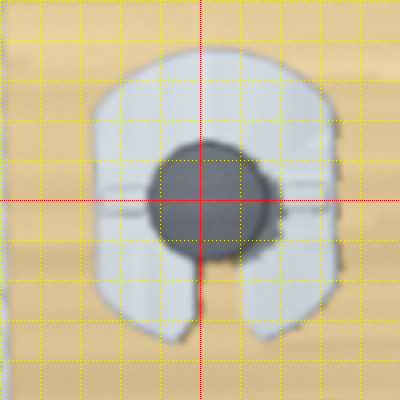

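```bash
cat >> h.py <<'E'
def st(tag=""):
    o=get_obs(); print(tag,"t",round(o["t"],2),"tcp",np.round(o["tcp_pos"],2),"rot",np.round(o["ee_rot"],2),"F",np.round(o["wrist_force"],1),"M",np.round(o["moment"],2),"g",round(o["grip_width"],1),round(o["grip_force"],1)); return o
E
python3 - <<'E'
from h import *
goto([478.6,289.3,60],[180,0,2.6]); st("above")
move_l([478.6,289.3,12],speed=80); st("mid")
move_l([478.6,289.3,1.5],speed=40); st("low")
grip(50,40); st("closed")
move_l([478.6,289.3,120],speed=150); wait(.3); st("up"); snap("h1")
E
```

```text
above t 4.76 tcp [479.22 289.04  60.58] rot [ 1.7999e+02 -6.0000e-02  2.6000e+00] F [ 0.1 -1.   0.8] M [-0.03 -0.05  0.02] g 85.3 0.0
mid t 5.51 tcp [478.66 289.34  11.81] rot [1.8e+02 1.0e-02 2.6e+00] F [-0.6  0.3 -0.6] M [-0.02 -0.    0.02] g 85.3 0.0
low t 5.92 tcp [478.31 289.19   1.19] rot [1.7999e+02 3.0000e-02 2.6000e+00] F [ 0.3  0.5 -0.1] M [ 0.01 -0.05  0.  ] g 85.1 0.0
closed t 6.31 tcp [479.11 289.62   2.12] rot [-1.7997e+02 -6.0000e-02  2.6000e+00] F [0.3 1.4 3.2] M [ 0.04  0.05 -0.01] g 54.9 43.8
up t 7.55 tcp [478.07 289.03 119.06] rot [1.7996e+02 9.0000e-02 2.6000e+00] F [ 0.2 -0.2 -3.4] M [ 0.   -0.02  0.  ] g 54.9 43.1
```

Run:
```python
from h import *
S=np.array([524.4,62.6]); a=np.radians(-10.9); u=np.array([np.cos(a),np.sin(a)])
p=S-70*u
goto([*p,110],[180,0,-10.9]); move_l([*p,60],speed=120); wait(.2); o=st("pre")
o,im=snap("a1")
cv2.imwrite("pics/v3.png",cv2.resize(im[60:340,110:400,::-1],None,fx=2.1,fy=2.1,interpolation=cv2.INTER_CUBIC))
```

```text
pre t 9.23 tcp [456.86  76.02  61.12] rot [-1.7997e+02 -1.4000e-01 -1.0880e+01] F [-0.6 -0.3 -3.8] M [-0.01  0.02  0.  ] g 54.9 43.1
```

View pics/v3.png

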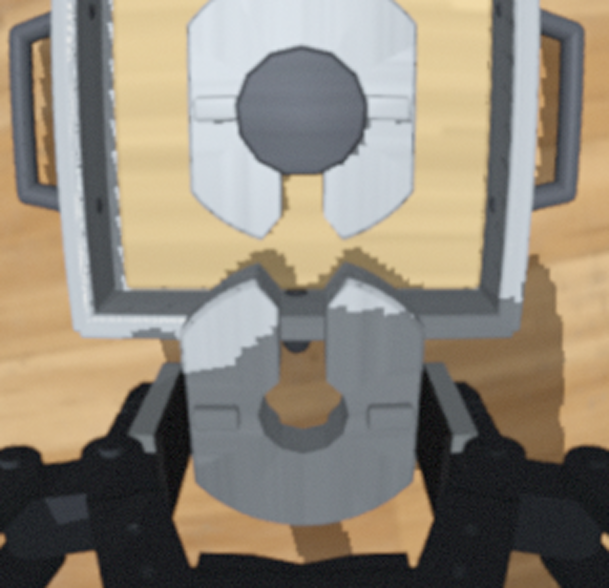

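The picture shows the weight held square, its slot (crop column about 303.5) lined up with the cap (about 302) and with the lower weight's slot (about 303). I'll measure the lateral offset numerically.

Run:
```python
from h import *
o=np.load("pics/a1.npz")
T=o["tcp_pos"]; a=np.radians(o["ee_rot"][2]); R=np.array([[np.cos(a),np.sin(a)],[-np.sin(a),np.cos(a)]])
f=lambda cx,cy,z: np.round(R@(onz("wrist",(110+cx/2.1,60+cy/2.1),z,o)-T[:2]),2)
print("cap c",f(302,110,89),"L/R",f(237,110,89),f(367,110,89),"top/bot",f(302,46,89),f(302,174,89))
print("lowflats",f(189,110,52),f(415,110,52),"lowslot",f(281,205,52),f(325,205,52))
z=T[2]-1.5+16
print("slot",f(279.5,340,z),f(327,340,z),"flats",f(190,415,z),f(417,415,z),"ribs",f(220,415,z+3),f(390,415,z+3),"rear",f(304,524,z),"tips",f(258,275,z),f(350,275,z))
print("press sides at z34 L:",f(50,5,34),f(78,330,34),"R:",f(540,5,34),f(520,330,34))
```

```text
cap c [69.17 -0.66] L/R [69.28 11.18] [ 69.28 -12.5 ] top/bot [80.93 -0.67] [57.34 -0.66]
lowflats [68.37 26.79] [ 68.35 -28.06] lowslot [44.55  4.55] [44.55 -6.3 ]
slot [18.63  4.37] [18.63 -6.19] flats [-1.   25.94] [ -1.03 -27.92] ribs [ 0.93 18.26] [  0.89 -20.92] rear [-34.01  -1.13] tips [33.75  8.81] [ 33.74 -10.95]
press sides at z34 L: [100.14  70.07] [ 3.31 68.05] R: [ 99.61 -66.97] [  3.34 -67.22]
```

```bash
cat >> h.py <<'E'
S=np.array([524.4,62.6]); YAW=-10.9; a_=np.radians(YAW); u=np.array([np.cos(a_),np.sin(a_)]); v=np.array([-u[1],u[0]])
def loc(o): return np.array([o["wrist_force"][:2]@u,o["wrist_force"][:2]@v,o["wrist_force"][2]])
def favg(n=4):
    F=[]
    for _ in range(n): wait(.03); F.append(loc(get_obs()))
    return np.mean(F,0)
E
python3 - <<'E'
from h import *
f0=favg(); print("zero",np.round(f0,2))
d=-70.; dy=.25
move_l([*(S-46*u+dy*v),60],speed=60); d=-46
while d<8:
    d+=4 if d<-2 else 1
    move_l([*(S+d*u+dy*v),60],speed=30); f=favg(3)-f0; print(d,round(dy,2),np.round(f,1))
    if f[0]<-4 or np.abs(f).max()>8: break
    if abs(f[1])>2: dy+=np.sign(f[1])*.4
st()
E
```

```text
zero [-0.17 -0.13 -3.47]
-42 0.25 [ 0.6 -0.4  0. ]
-38 0.25 [-0.2  0.3  0.1]
-34 0.25 [-0.6  0.3 -0.3]
-30 0.25 [0.2 0.1 0.8]
-26 0.25 [-0.   0.3  0.1]
-22 0.25 [-0.2 -0.1  0.3]
-18 0.25 [ 0.1  0.4 -0.4]
-14 0.25 [0.3 0.2 0.1]
-10 0.25 [ 0.2 -0.1  0.7]
-6 0.25 [-0.1  0.6 -0.2]
-2 0.25 [-0.1 -0.2  0.5]
-1 0.25 [0.5 0.5 0.4]
0 0.25 [ 0.1  0.5 -0.5]
1 0.25 [0.1 0.2 0.4]
2 0.25 [ 0.2  0.1 -0.3]
3 0.25 [0.4 0.6 0.4]
4 0.25 [ 0.   0.7 -0. ]
5 0.25 [-3.4 -0.1  1.8]
6 0.25 [-6.1 -0.1  4. ]
 t 16.98 tcp [528.55  62.02  59.6 ] rot [179.98   0.25 -10.9 ] F [-6.2  0.5  0.4] M [0.27 0.98 0.01] g 54.9 43.6
```

Run:
```python
from h import *
c=S+.4*u+.25*v
move_l([*c,60],speed=20); f0=favg(); print(np.round(f0,2))
for k in range(1,7):
    goto([*c,60],[180,0,YAW+15*k]); f=favg(3)-f0; print(15*k,np.round(f,1),np.round(get_obs()["moment"],2))
    if np.abs(f).max()>8: break
st(); o,im=snap("r1")
cv2.imwrite("pics/v4.png",cv2.resize(im[100:350,110:400,::-1],None,fx=2,fy=2,interpolation=cv2.INTER_CUBIC))
```

```text
[ 0.2   0.53 -2.83]
15 [-0.4 -0.5 -0.4] [ 0.03 -0.03 -0.  ]
30 [-0.3 -0.6 -0.6] [-0.01 -0.01  0.04]
45 [-0.5 -0.9 -0.6] [ 0.05 -0.02 -0.02]
60 [-0.1 -0.7 -0. ] [-0.05 -0.04  0.02]
75 [-0.2 -0.3 -0.4] [ 0.04 -0.01  0.06]
90 [-0.3 -0.2 -0.4] [0.01 0.05 0.01]
 t 20.3 tcp [524.86  62.78  60.02] rot [180.    -0.    78.93] F [ 0.4  0.8 -3.5] M [0.01 0.05 0.01] g 54.4 43.1
```

View pics/v4.png

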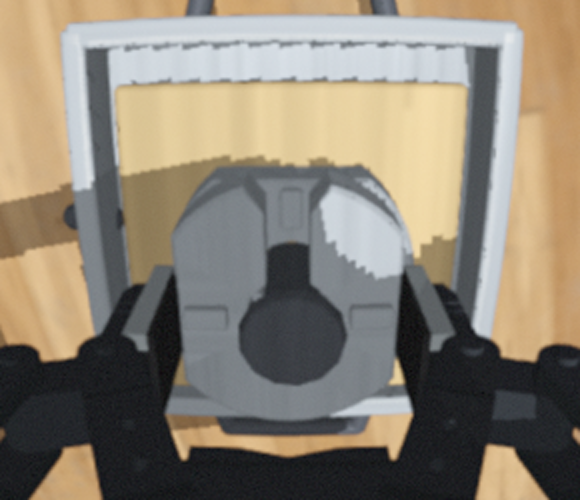

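The rib below shows centred in the slot (crop column 291 against slot 266–312). I'll lower it gently.

Run:
```python
from h import *
c=S+.4*u+.25*v
f0=favg(); z=60
while z>51.5:
    z-=1 if z>58 else .5
    move_l([*c,z],speed=15); f=favg(3)-f0; print(z,np.round(f,1))
    if f[2]>4 or np.abs(f).max()>8: break
st()
```

```text
59 [-0.  -0.4 -0.1]
58 [0.1 0.1 0.1]
57.5 [-0.  -0.1  0.3]
57.0 [ 0.  -0.5  0.1]
56.5 [ 0.4  0.3 -0.1]
56.0 [-0.   0.   0.3]
55.5 [ 0.3 -0.4  0.6]
55.0 [-0.2 -0.1  0.5]
54.5 [ 0.4 -0.4  0.1]
54.0 [ 0.4 -0.3  1. ]
53.5 [-1.8 -0.2  7.2]
 t 24.33 tcp [525.    62.78  54.04] rot [179.99   0.    79.1 ] F [-2.3  0.2  3.4] M [ 0.03  0.44 -0.02] g 54.7 43.9
```

Run:
```python
from h import *
c=S+.4*u+.25*v
move_l([*c,53.9],speed=10); grip(66,20); st("open"); grip(85); 
move_l([*c,170],speed=120); st("up")
goto([*(c-50*u),200],[180,0,YAW]); wait(.3); st(); o,im=snap("f1"); sc=get_image("scene")
cv2.imwrite("pics/v5.png",np.hstack([cv2.resize(im[20:160,170:320,::-1],(430,400),interpolation=cv2.INTER_CUBIC),cv2.resize(sc[145:210,185:255,::-1],(370,400),interpolation=cv2.INTER_CUBIC)]))
```

```text
open t 24.86 tcp [525.17  62.74  53.9 ] rot [ 1.7996e+02 -1.0000e-02  7.9100e+01] F [ 0.5 -0.1 -0.4] M [-0.01  0.03 -0.02] g 65.8 0.0
up t 26.31 tcp [524.02  62.79 168.97] rot [-1.7989e+02  2.0000e-02  7.9100e+01] F [-1.3  0.9 -0. ] M [-0.08 -0.    0.  ] g 85.1 0.0
 t 28.02 tcp [475.77  72.2  199.93] rot [ 1.800e+02  1.000e-02 -1.089e+01] F [-0.8 -0.7 -0.4] M [0.01 0.03 0.  ] g 84.9 0.0
```

View pics/v5.png

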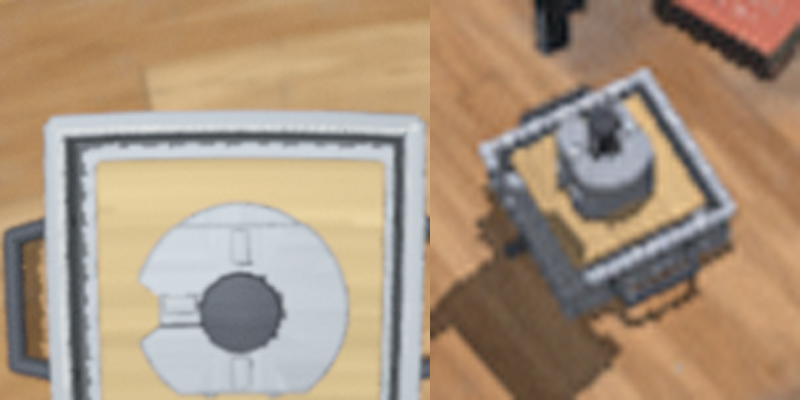

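The weight lies flat on the stem, its slot facing the press's +y with the lower rib sitting inside it (about (180,305)), and the robot is clear.

```bash
python3 -c "
from station import *
print(sign_off())"
```

```text
the job is handed in; nothing more can be done
None
```

The loose weight is on the press stem, turned a quarter turn and lying flat over the lower weight's ribs. Measured contact forces stayed below about 10 N, the job was handed in at about 28 s, and the robot was clear.

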